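# Work the wedge out of the flatbread press

## Robot

A 6-joint arm with a two-finger parallel gripper is mounted at the origin on a cart in front of the work surface, level with it; the furniture and walls round the work are solid. World frame = base frame: x ahead of the robot, y to its left, z up, the work surface at z = 0. Lengths are in m, angles in rad, forces in N, time in s.
With the tool pointing down it reaches from about 0.35 to 0.8 m from the base axis. Payload 7.3 kg.
Tool frame: the origin (TCP) lies between the finger pads; the fingertips stand 14 mm ahead of it and the grasp point (between the pads) lies 5 mm behind it; z points along the fingers, y is the line along which they close (so a half turn about z gives the same grasp; the last joint's range is limited). The gripper opens to 85 mm and grips with 20 to 120 N. Pads are 22 mm wide; open, the fingers measure 114 mm over their backs; the gripper's body (76 mm by 85 mm) begins 54 mm behind the grasp point. The pads swing forward as they close: fully open they stand 13 mm farther back than shut.
Start: joints at [1.035, 0.342, 1.524, -0, 1.275, -0.146], TCP at [0.199, 0.486, 0.245] pointing down, gripper open.
Joint ranges: [-2.53, 2.53], [-0.77, 2.02], [0.04, 2.7], [-1, 4.14], [0.28, 2.66], [-3.11, 3.11]. Speed limits (rad/s): [2.57, 2.57, 3.14, 3.14, 3.14, 3.14].

## Interface

Orientations are given as a unit quaternion [w, x, y, z].
In Python, from workcell import sensors, imaging, bot gives the robot as it stands. The module is installed in compiled form; this text tells all that it offers.
- The arm moves only by the shell command python3 -m crank 'ROWS' [FORCE]. ROWS is JSON, a list of rows, each a list of 3 entries, a list of its own where there are three numbers: the shift along the tool's x, y, z scaled (see below), then the turn, a rotation vector about the tool's x, y, z scaled (see below), then the gripper command: -1 is fully open, 1 is shut, values between are in proportion. In form: [[[tx, ty, tz], [rx, ry, rz], jaw], ...]. A call has 1 to 8 rows; each row shifts and turns the commanded pose from where the row before left it, along the tool's axes as they then stand; what a row does not reach is not made up. The controller multiplies each number of a shift by 0.25 m and each number of a turn by 45 degrees. A row lasts 1/12 s, in which the tool goes at most 41.7 mm and 7.16 degrees, less where a joint would pass 70% of its speed; a pose out of reach is approached as far as the arm can. A call with a number of a shift or a turn outside -1 to 1 is refused whole. A call with a gripper value outside its range is refused whole. The fingers move at their own pace and stop on an object; FORCE is the grip in N (left out, the last holds). Time passes only in rows, so rows that do not move let the fingers close. It gives the time, the measured TCP pose, the force, the opening and the grip force at its end, in the units of the state.
- sensors.observe(): the state, without advancing time (a new reading comes with each control period).
- imaging.grab_frame(name): name is "side" or "top" or "wrist"; returns a dict with "color" (420x560x3 uint8, red, green, blue), "z_map" (420x560 float32, m along the optical axis (not along the pixel's ray), 0 where there is no reading), "fx", "fy", "cx", "cy" (pixels), "rvec" (rotation vector, rad) and "tvec" (3), from world to camera coordinates, as OpenCV has them. Camera axes: x right, y down, z forward; pixel columns grow to the right and rows downward; lengths in m; the calibration is good to about 2 mm. A picture is of the moment at which its call begins.
- bot.finish_job(): hands the job in; it is judged then, once.
The state is a dict: "clock": time; "qpos": joint angles; "qd": joint speeds; "joint_torque": joint torques, N m; "tool_pos": TCP position; "ee_rot": TCP orientation; "wrist_force": force on the tool from outside, world axes, zero at the start; "torque": the same for the moment, N m; "finger_gap": finger opening in m; "gripper_force": force on a finger pad.
Only numpy, scipy, OpenCV 4.12 (cv2) and the standard library are available. Lean on these libraries where they do the work, as an engineer would, in place of code of your own. Each camera call takes 0.05 s, during which the arm holds its last target. There are 200 camera calls.

## Task

The wooden flatbread press has been left to dry with its heavy top board propped up on a wedge. Without raising the top board, work that wedge straight backward out from under it in small tugs of no more than 2 cm, stopping for about half a second after each, so that the board comes down with the wedge and does not bang shut. Then lay the wedge flat, on its underside, on the worktop close beside the other, identical wedge, without disturbing that one, and let go.

Things in the scene. Friction and masses are not known exactly. Their poses are not given: they have to be found in the camera images.
- press: fixed flatbread press of brown wood. Origin under its base (18 mm thick, x -150 to +130, y -100 to +100 mm) on the worktop; x from the front, near the robot, to the rear hinge. Top board 190 x 200 x 22 mm, 1.3 kg, hinged at x = +110, front edge at x = -80 mm, so 70 mm of base lie bare in front; closed, its top is 42 mm above the worktop
- press_top (a joint): angle of the press's top board, rad: 0 closed on the base, growing as the front edge rises; about 0.12 at the start, propped on the wedge (front edge 25 mm above the base). It falls freely when unsupported
- wedge: wedge under the top board: pale wood, 140 x 34 mm, 90 g. Origin: centre of its underside, on the base, 18 mm up; x from thick end to tip. x -70 to -25 mm is a block 36 mm high (grip here), then the top slopes to 3 mm at x = +70. 60 to 65 mm are under the board, the block stands out in front, level with the front of the base. Pulling 20 mm along -x (5 to 20 N) lowers the board 0.036 rad
- spare_wedge: identical wedge lying loose and flat on the worktop, left or right of the front of the press; same origin and axes, thick end roughly towards the robot. Beside it, on the side towards the middle (y = 0), there is room for a second wedge laid parallel, centres about 95 mm apart
Mind the look-alikes: they are no part of the job. Leave any orange or pink look-alike of the spare_wedge alone.

How it is judged:
On the way, in this order (a step that is already met when the one before it is completed fails the run):
1. after the first tugs the wedge rests part way out, the top board partly lowered onto it (0.060 to 0.107 rad) (value of joint press_top between 0.06 and 0.107 rad and linear speed of wedge below 0.012 m/s), for 0.2 s.
2. after further tugs it rests again, the board nearly down on its thin end (0.012 to 0.060 rad) (value of joint press_top between 0.012 and 0.06 rad and linear speed of wedge below 0.012 m/s), for 0.2 s.
At the end, for the whole second after the job is handed in: the top board is closed (below 0.008 rad); the wedge lies at rest on its underside on the worktop (origin within 6 mm of it, tilted less than 0.15 rad), its centre within 160 mm of the other wedge's; the other wedge is within 15 mm of where it was (value of joint press_top below 0.008 rad and horizontal distance between wedge and spare_wedge below 0.16 m and height (world z) of wedge below 0.006 m and angle between wedge's own z axis and vertical below 0.15 rad and distance of spare_wedge from where it was at the start of the episode below 0.015 m and linear speed of wedge below 0.02 m/s); the robot touches nothing.
It fails at once if the top board bangs shut (falls faster than 1.8 rad/s) (velocity of joint press_top below -1.8 rad/s).
It fails at once if the top board is raised (above 0.17 rad) (value of joint press_top above 0.17 rad).
It fails at once if the other wedge is shoved by more than 15 mm or lifted (distance of spare_wedge from where it was at the start of the episode above 0.015 m).
It also fails if it takes over 43 s, if anything falls off the work surface, if the arm or the gripper's body presses on something with over 40 N, if the wrist force passes 120 N, or if a joint passes its speed limit or range.

## Working session

There is one attempt and no reset: what is moved stays moved. The work goes in short steps, Python scripts to look and compute and a shell command to move; the robot and the scene stay as the last step left them, time stands still between calls to the robot, and variables do not carry over. Pictures are saved under pics/ and viewed, at most 10 in all, crops included, and the job is handed in when it is done.

```bash
mkdir -p pics; python3 - <<'E'
from workcell import sensors, imaging
import cv2,numpy as np
s=sensors.observe();print({k:np.round(v,3).tolist() for k,v in s.items()})
for n in("top","side"):
    f=imaging.grab_frame(n);cv2.imwrite(f"pics/{n}0.png",f["color"][:,:,::-1]);np.savez(f"{n}0.npz",**f)
    print(n,f["fx"],f["cx"],f["cy"],f["rvec"],f["tvec"])
E
```

```text
{'clock': 0.0, 'qpos': [1.035, 0.343, 1.525, 0.0, 1.275, -0.146], 'qd': [-0.001, 0.001, -0.0, -0.002, -0.001, 0.0], 'joint_torque': [0.002, -43.368, -24.601, 0.0, 0.008, 0.0], 'tool_pos': [0.199, 0.485, 0.245], 'ee_rot': [-0.0, 0.194, 0.981, -0.001], 'wrist_force': [-0.61, 0.235, -0.288], 'torque': [0.016, -0.043, -0.033], 'gripper_force': 0.0, 'finger_gap': 0.085}
top 520.2132767589986 280.0686569597721 215.66068012276807 [ 2.31900327 -1.77414277  0.25264736] [-0.08582315  0.56612843  1.33727662]
side 396.4656706164456 279.6909915836088 204.02659735043878 [ 0.13154264  2.75111522 -1.45386703] [ 0.57130177 -0.05217598  1.40047512]
```

View pics/top0.png

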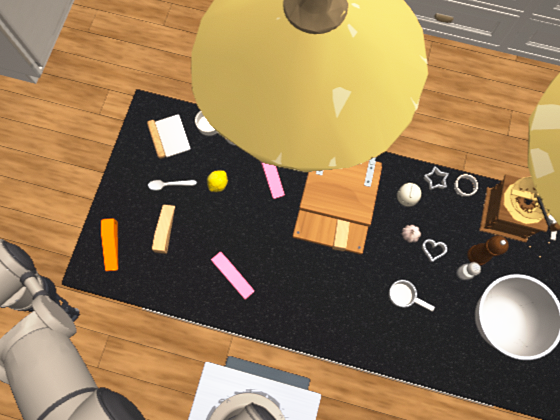

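View pics/side0.png

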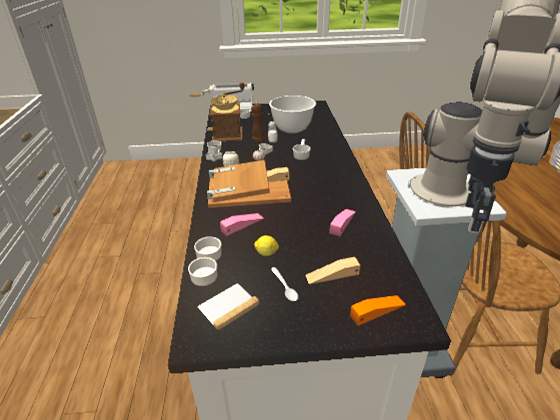

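Top view: the press is at about (340,205) with the wedge block showing at (343,234). The pale spare lies at (163,229), orange look-alike at (110,245), pinks at (232,275) and (272,180), lemon at (217,181).

```bash
cat >h.py <<'E'
import numpy as np,cv2
def pts(f,m):
    v,u=np.nonzero(m&(f["z_map"]>0)); z=f["z_map"][v,u]
    c=np.c_[(u-f["cx"])/f["fx"]*z,(v-f["cy"])/f["fy"]*z,z]
    R=cv2.Rodrigues(f["rvec"])[0]
    return (c-f["tvec"])@R, np.c_[u,v]
def rect(P):
    (c,s,a)=cv2.minAreaRect((P[:,:2]*1000).astype(np.float32)); return np.round(c),np.round(s),round(a,1)
def comps(f,m,minarea=40):
    n,l,st,c=cv2.connectedComponentsWithStats(m.astype(np.uint8))
    for i in range(1,n):
        if st[i,4]>=minarea: yield l==i,c[i]
E
python3 - <<'E'
from h import *
for n in("top","side"):
    f=dict(np.load(n+"0.npz")); hsv=cv2.cvtColor(f["color"],cv2.COLOR_RGB2HSV)
    al=np.ones(hsv.shape[:2],bool); P=np.full(hsv.shape[:2]+(3,),np.nan)
    Q,uv=pts(f,al); P[uv[:,1],uv[:,0]]=Q
    ok=(P[...,2]>0.003)&(P[...,2]<0.12)&(P[...,0]>.2)&(P[...,0]<1.)&(abs(P[...,1])<.7)
    h,s,v=[hsv[...,i].astype(int) for i in range(3)]
    print(n,[hsv[r,c].tolist() for r,c in ((229,163),(234,343),(205,340),(245,110))])
    for nm,m in(("pale",ok&(h>12)&(h<28)&(s<150)&(s>50)&(v>110)),("any",ok)):
        for k,c in comps(f,m,60):
            q=P[k]; print(nm,np.round(c),k.sum(),*rect(q),"z",np.round(np.percentile(q[:,2],[5,50,95]),3))
E
```

```text
top [[23, 90, 253], [24, 80, 254], [15, 159, 230], [19, 255, 255]]
pale [156. 139.] 283 [721. 489.] [133.  24.] 35.5 z [0.01  0.017 0.023]
pale [406. 198.] 117 [ 733. -268.] [61. 37.] 70.7 z [0.011 0.035 0.045]
pale [163. 230.] 626 [466. 380.] [140.  43.] 7.8 z [0.006 0.027 0.039]
pale [341. 234.] 381 [ 575. -110.] [88. 35.] 4.9 z [0.034 0.052 0.058]
any [204. 125.] 239 [800. 367.] [95. 40.] 53.8 z [0.004 0.012 0.039]
any [170. 123.] 92 [786. 466.] [49. 52.] 83.5 z [0.003 0.005 0.008]
any [157. 139.] 340 [725. 484.] [141.  45.] 33.4 z [0.004 0.016 0.023]
any [339. 206.] 5905 [678. -79.] [296. 230.] 1.7 z [0.014 0.051 0.064]
any [273. 179.] 411 [692. 121.] [116.  50.] 30.5 z [0.004 0.019 0.033]
any [436. 178.] 236 [ 820. -345.] [69. 86.] 42.9 z [0.003 0.011 0.025]
any [218. 181.] 366 [638. 272.] [68. 73.] 85.6 z [0.014 0.045 0.056]
any [467. 184.] 190 [ 817. -433.] [72. 77.] 75.0 z [0.003 0.014 0.026]
any [171. 183.] 216 [604. 398.] [ 45. 137.] 29.3 z [0.003 0.006 0.014]
any [409. 194.] 449 [ 752. -274.] [69. 82.] 62.9 z [0.006 0.043 0.054]
any [501. 218.] 1307 [ 736. -524.] [186. 104
[... 1183 characters left out ...]
71.] 4437 [ 697. -290.] [294. 655.] 5.2 z [0.007 0.042 0.08 ]
any [301. 151.] 229 [ 457. -330.] [122.  65.] 83.4 z [0.005 0.022 0.036]
any [340. 222.] 352 [390. 156.] [139.  35.] 56.5 z [0.005 0.024 0.036]
any [237. 223.] 469 [704. 133.] [138.  38.] 33.3 z [0.005 0.021 0.035]
any [205. 261.] 1036 [804. 308.] [164.  73.] 84.7 z [0.004 0.022 0.037]
any [266. 246.] 360 [637. 275.] [56. 54.] 29.8 z [0.018 0.039 0.053]
any [336. 270.] 747 [466. 380.] [138.  37.] 8.5 z [0.005 0.021 0.035]
any [285. 285.] 132 [598. 405.] [ 24. 125.] 21.8 z [0.004 0.006 0.01 ]
any [235. 313.] 488 [723. 486.] [123.  32.] 36.2 z [0.006 0.015 0.018]
any [373. 308.] 852 [383. 510.] [137.  37.] 20.2 z [0.005 0.023 0.036]
```

```bash
cat >>h.py <<'E'
def axes(P):
    c=P[:,:2].mean(0); w,V=np.linalg.eigh(np.cov((P[:,:2]-c).T)); d=V[:,1]; d=d*np.sign(d[0])
    return np.degrees(np.arctan2(d[1],d[0])),d
def ends(P,yaw):
    a=np.radians(yaw); d=np.array([np.cos(a),np.sin(a)]); n=np.array([-d[1],d[0]])
    return [np.round(np.percentile(P[:,:2]@k,[1,99]),4) for k in(d,n)],d,n
def goto(s,pos,yaw):
    "shift in present tool axes (row units), then turn about tool z (row units); tool y along yaw+90"
    from scipy.spatial.transform import Rotation as R
    q=s["ee_rot"]; M=R.from_quat([q[1],q[2],q[3],q[0]])
    sh=M.inv().apply(np.array(pos)-s["tool_pos"])/.25
    y=M.apply([0,1,0]); cur=np.degrees(np.arctan2(y[1],y[0]))
    t=(yaw+90-cur+90)%180-90
    print("shift",np.round(sh,3),"turn z",np.round(-t/45,3),"tilt",np.round(M.apply([0,0,1]),3))
E
python3 - <<'E'
from h import *
for n in("top","side"):
    f=dict(np.load(n+"0.npz")); hsv=cv2.cvtColor(f["color"],cv2.COLOR_RGB2HSV)
    h,s,v=[hsv[...,i].astype(int) for i in range(3)]
    pale=(h>12)&(h<28)&(s<150)&(s>50)&(v>110)
    Q,uv=pts(f,pale&(f["z_map"]>0))
    for nm,b,zr in(("spare",(.38,.55,.33,.43),(.006,.04)),("spareblk",(.38,.55,.33,.43),(.032,.04)),("wedge",(.5,.65,-.15,-.07),(.046,.06)),("wedgeblk",(.5,.65,-.15,-.07),(.0515,.06))):
        k=(Q[:,0]>b[0])&(Q[:,0]<b[1])&(Q[:,1]>b[2])&(Q[:,1]<b[3])&(Q[:,2]>zr[0])&(Q[:,2]<zr[1]); P=Q[k]
        y,d=axes(P); print(n,nm,k.sum(),"yaw",round(y,1),"c",rect(P),ends(P,y)[0],"z",np.round(np.percentile(P[:,2],[5,95]),3))
    al=np.ones(pale.shape,bool); Q,uv=pts(f,al)
    k=(Q[:,2]>.0)&(Q[:,0]>.45)&(Q[:,0]<.85)&(Q[:,1]<.05)&(Q[:,1]>-.2); P=Q[k&(Q[:,2]>.013)&(Q[:,2]<.022)];print("base",ends(P,0)[0],rect(P)); 
    P=Q[k&(Q[:,2]>.042)&(Q[:,2]<.07)];print("board",rect(P))
    k=(uv[:,0]>200)&(uv[:,0]<420)&(uv[:,1]<160)&(Q[:,2]>.2); print("lamp z",np.round(np.percentile(Q[k],[2,50,98],axis=0),2).tolist())
    P=Q[(abs(Q[:,0]-.39)<.1)&(abs(Q[:,1]-.155)<.1)&(Q[:,2]>.005)&(Q[:,2]<.05)]; print("pink x,y",np.round(np.percentile(P,[1,99],axis=0),3).tolist())
E
```

```text
top spare 587 yaw 10.0 c (array([466., 377.]), array([138.,  37.]), 8.2) [array([0.4557, 0.5869]), array([0.2718, 0.3068])] z [0.008 0.039]
top spareblk 219 yaw 7.3 c (array([433., 371.]), array([71., 34.]), 8.1) [array([0.4423, 0.503 ]), array([0.2962, 0.3295])] z [0.033 0.039]
top wedge 291 yaw 4.5 c (array([ 572., -110.]), array([81., 34.]), 5.5) [array([0.5219, 0.6007]), array([-0.1707, -0.1376])] z [0.047 0.058]
top wedgeblk 192 yaw 5.4 c (array([ 572., -110.]), array([79., 34.]), 4.3) [array([0.5196, 0.5837]), array([-0.1791, -0.1464])] z [0.052 0.059]
base [array([0.5383, 0.8127]), array([-0.1778,  0.0186])] (array([675., -78.]), array([287., 200.]), 1.1)
board (array([673., -78.]), array([286., 200.]), 1.1)
lamp z [[0.42, -0.09, 0.88], [0.5, 0.02, 0.93], [0.61, 0.15, 0.99]]
pink x,y [[0.295, 0.061, 0.005], [0.485, 0.246, 0.041]]
side spare 676 yaw 5.6 c (array([463., 380.]), array([131.,  37.]), 8.5) [array([0.4337, 0.5593]), array([0.315 , 0.3515])] z [0.008 0.035]
side spareblk 171 yaw 8.3 c (array([426., 374.]), array([55., 36.]), 7.5) [array([0.4488, 0.5031]), array([0.2912, 0.3251])] z [0.032 0.037]
side wedge 106 yaw 3.6 c (array([ 575., -107.]), array([81., 43.]), 2.9) [array([0.5265, 0.605 ]), array([-0.1635, -0.1213])] z [0.046 0.054]
side wedgeblk 34 yaw 13.2 c (array([ 577., -104.]), array([78., 34.]), 5.6) [array([0.4989, 0.5669]), array([-0.2495, -0.2143])] z [0.052 0.057]
base [array([0.5407, 0.8173]), array([-0.1306,  0.0276])] (array([676., -69.]), array([285., 203.]), 1.9)
board (array([676., -73.]), array([205., 285.]), 89.6)
lamp z [[-0.69, -2.21, 0.2], [0.71, -2.16, 0.27], [0.96, -2.11, 0.35]]
pink x,y [[0.351, 0.107, 0.005], [0.439, 0.221, 0.037]]
```

```bash
python3 - <<'E'
from h import *
from workcell import sensors
s=sensors.observe(); goto(s,(.54,-.108,.22),4.5)
E
```

```text
shift [-2.162 -1.677  0.101] turn z -0.596 tilt [-0.001 -0.001 -1.   ]
```

```bash
python3 -m crank '[[[-0.108,-0.084,0.005],[0,0,0],-1],[[-0.108,-0.084,0.005],[0,0,0],-1],[[-0.108,-0.084,0.005],[0,0,0],-1],[[-0.108,-0.084,0.005],[0,0,0],-1],[[-0.108,-0.084,0.005],[0,0,0],-1],[[-0.108,-0.084,0.005],[0,0,0],-1],[[-0.108,-0.084,0.005],[0,0,0],-1],[[-0.108,-0.084,0.005],[0,0,0],-1]]' 60
python3 -m crank '[[[-0.108,-0.084,0.005],[0,0,0],-1],[[-0.108,-0.084,0.005],[0,0,0],-1],[[-0.108,-0.084,0.005],[0,0,0],-1],[[-0.108,-0.084,0.005],[0,0,0],-1],[[-0.108,-0.084,0.005],[0,0,0],-1],[[-0.108,-0.084,0.005],[0,0,0],-1],[[-0.108,-0.084,0.005],[0,0,0],-1],[[-0.108,-0.084,0.005],[0,0,0],-1]]'
python3 -m crank '[[[-0.108,-0.084,0.005],[0,0,0],-1],[[-0.108,-0.084,0.005],[0,0,0],-1],[[-0.108,-0.084,0.005],[0,0,0],-1],[[-0.108,-0.084,0.005],[0,0,0],-1],[[0,0,0],[0,0,-0.149],-1],[[0,0,0],[0,0,-0.149],-1],[[0,0,0],[0,0,-0.149],-1],[[0,0,0],[0,0,-0.149],-1]]'
python3 -m crank '[[[0,0,0],[0,0,0],-1],[[0,0,0],[0,0,0],-1],[[0,0,0],[0,0,0],-1]]'
python3 - <<'E'
from h import *
from workcell import sensors,imaging
s=sensors.observe(); print(s["tool_pos"]); goto(s,(.54,-.108,.22),4.5)
f=imaging.grab_frame("wrist");cv2.imwrite("pics/w1.png",f["color"][:,:,::-1]);np.savez("w1.npz",**f)
E
```

```text
clock: 0.77
tool_pos: [0.3357, 0.2466, 0.2351]
ee_rot: [-0.0, 0.194, 0.981, -0.0]
wrist_force: [1.3, -0.0, -0.1]
finger_gap: 0.0851
gripper_force: 0.0
clock: 1.43
tool_pos: [0.4718, 0.009, 0.225]
ee_rot: [-0.0, 0.194, 0.981, 0.0]
wrist_force: [-0.1, 0.1, -0.4]
finger_gap: 0.0854
gripper_force: 0.0
clock: 2.1
tool_pos: [0.5391, -0.1083, 0.2196]
ee_rot: [-0.001, -0.042, 0.999, 0.0]
wrist_force: [-0.0, -0.0, 0.1]
finger_gap: 0.0854
gripper_force: 0.0
clock: 2.35
tool_pos: [0.5393, -0.1079, 0.2201]
ee_rot: [-0.0, -0.037, 0.999, 0.0]
wrist_force: [-0.5, 0.5, 0.6]
finger_gap: 0.0855
gripper_force: 0.0
[ 0.53927497 -0.10794976  0.2201006 ]
shift [-0.003 -0.     0.   ] turn z -0.004 tilt [-0.  0. -1.]
```

View pics/w1.png

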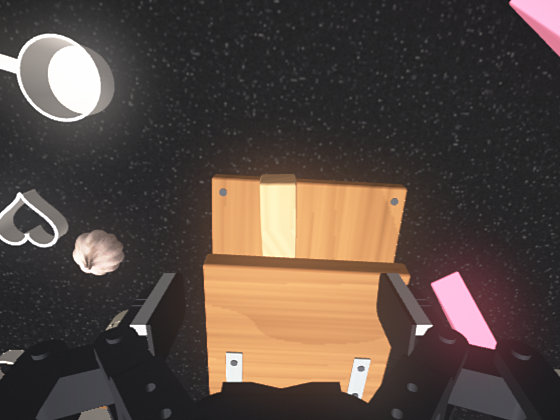

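The wrist view shows the wedge from (262,178) to (296,258), with its thick end level with the base front and the board edge at row 258.

```bash
cat >blk.py <<'E'
import sys
from h import *
f=dict(np.load(sys.argv[1])); hsv=cv2.cvtColor(f["color"],cv2.COLOR_RGB2HSV)
h,s,v=[hsv[...,i].astype(int) for i in range(3)]
m=(h>12)&(h<30)&(s<125)&(s>40)&(v>110); m[:150]=0; m[270:]=0; m[:,:230]=0; m[:,330:]=0
for k,c in comps(f,m,300):
    Q,uv=pts(f,k); print(np.round(c),k.sum(),"px",uv.min(0),uv.max(0),"z",np.round(np.percentile(Q[:,2],[2,50,98]),3),"yaw",axes(Q)[0],rect(Q))
    B=Q[Q[:,2]>.05]; print("top block",rect(B),np.round([B.min(0),B.max(0)],4).tolist())
    # centre line by columns of rows
    V=np.unique(uv[:,1]); mid=[(Q[uv[:,1]==r,0].mean(),(Q[uv[:,1]==r,1].min()+Q[uv[:,1]==r,1].max())/2) for r in V[8:-4]]
    mid=np.array(mid); p=np.polyfit(mid[:,0],mid[:,1],1); print("yaw mid",np.degrees(np.arctan(p[0])),"y at .557",np.polyval(p,.557))
E
python3 blk.py w1.npz
python3 - <<'E'
from h import *
f=dict(np.load("w1.npz"));R=cv2.Rodrigues(f["rvec"])[0];print(-R.T@f["tvec"],R[2])
E
```

```text
[278. 215.] 2964 px [259 174] [296 257] z [0.024 0.053 0.055] yaw 5.419262026761209 (array([ 574., -107.]), array([82., 37.]), 3.2)
top block (array([ 563., -108.]), array([59., 33.]), 4.7) [[0.5325, -0.1266, 0.05], [0.5932, -0.0893, 0.056]]
yaw mid 4.900111967825896 y at .557 -0.10816668540726546
[ 0.45777944 -0.11259065  0.34861535] [ 0.31879809  0.02378608 -0.94752414]
```

```bash
python3 - <<'E'
from h import *
from workcell import sensors
s=sensors.observe(); goto(s,(.553,-.1085,.037),4.8)
E
python3 -m crank '[[[-0.011,0,0.12],[0,0,-0.006],-1],[[-0.011,0,0.12],[0,0,0],-1],[[-0.011,0,0.12],[0,0,0],-1],[[-0.011,0,0.12],[0,0,0],-1],[[-0.011,0,0.12],[0,0,0],-1],[[0,0,0.07],[0,0,0],-1],[[0,0,0.062],[0,0,0],-1],[[0,0,0],[0,0,0],-1]]'
python3 - <<'E'
from h import *
from workcell import sensors
s=sensors.observe(); goto(s,(.553,-.1085,.037),4.8)
E
```

```text
shift [-0.055 -0.006  0.733] turn z -0.01 tilt [-0.  0. -1.]
clock: 3.07
tool_pos: [0.5511, -0.1062, 0.0341]
ee_rot: [-0.003, -0.041, 0.999, 0.001]
wrist_force: [-1.0, 0.6, 0.3]
finger_gap: 0.0855
gripper_force: 0.0
shift [-0.007 -0.01  -0.012] turn z -0.003 tilt [-0.006  0.002 -1.   ]
```

```bash
python3 -m crank '[[[0,0,0],[0,0,0],-1],[[0,0,0],[0,0,0],-1]]'
python3 - <<'E'
from h import *
from workcell import sensors
s=sensors.observe(); goto(s,(.553,-.1085,.037),4.8)
E
```

```text
clock: 3.23
tool_pos: [0.5538, -0.1071, 0.0383]
ee_rot: [0.001, -0.041, 0.999, -0.0]
wrist_force: [0.7, -0.2, 0.5]
finger_gap: 0.0855
gripper_force: 0.0
shift [ 0.004 -0.005  0.005] turn z -0.002 tilt [ 0.002 -0.    -1.   ]
```

```bash
python3 -m crank '[[[0.003,-0.005,0.002],[0,0,0],-0.2],[[0,0,0],[0,0,0],0.1],[[0,0,0],[0,0,0],0.3],[[0,0,0],[0,0,0],1],[[0,0,0],[0,0,0],1],[[0,0,0],[0,0,0],1],[[0,0,0],[0,0,0],1],[[0,0,0],[0,0,0],1]]' 60
python3 - <<'E'
from h import *
from workcell import sensors,imaging
s=sensors.observe(); goto(s,(.553,-.1085,.037),4.8)
f=imaging.grab_frame("side");cv2.imwrite("pics/s2.png",cv2.resize(f["color"][110:230,180:340,::-1],None,fx=4,fy=4));np.savez("s2.npz",**f)
E
```

```text
clock: 3.9
tool_pos: [0.5527, -0.1085, 0.0376]
ee_rot: [0.0, -0.041, 0.999, -0.0]
wrist_force: [-1.9, -2.3, 5.4]
finger_gap: 0.033
gripper_force: 60.9
shift [-0.001 -0.     0.002] turn z -0.001 tilt [ 0.001 -0.001 -1.   ]
```

View pics/s2.png

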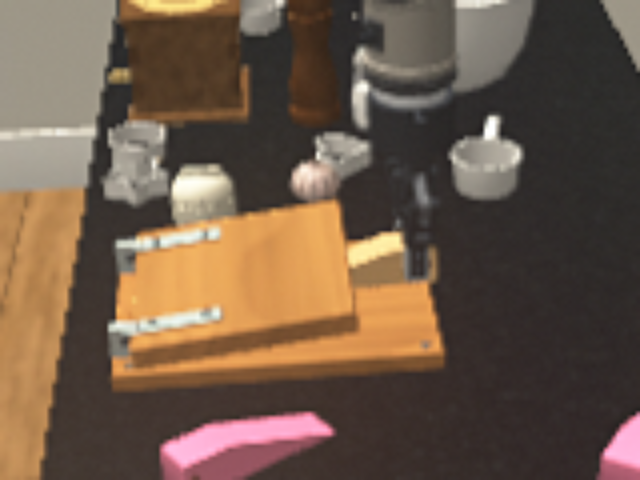

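The wedge is gripped by its block at a 33 mm gap and the board is still propped. First tug: 15 mm, then a rest.

```bash
cat >ang.py <<'E'
from h import *
from workcell import sensors,imaging
s=sensors.observe();print("tcp",np.round(s["tool_pos"],4),"F",np.round(s["wrist_force"],1),"gap",round(float(s["finger_gap"]),4))
goto(s,(.553,-.1085,.037),4.8)
f=imaging.grab_frame("side"); Q,uv=pts(f,f["z_map"]>0)
k=(Q[:,0]>.63)&(Q[:,0]<.76)&(abs(Q[:,1]+.06)<.06)&(Q[:,2]>.03)&(Q[:,2]<.08); P=Q[k]
p=np.linalg.lstsq(np.c_[P[:,:2],np.ones(len(P))],P[:,2],rcond=None)[0]; print("board angle ~",round(-p[0],3),"h at x=.62",round(float(p@[.62,-.08,1]),4))
E
python3 ang.py
python3 -m crank '[[[0.02,0,0],[0,0,0],1],[[0.02,0,0],[0,0,0],1],[[0.02,0,0],[0,0,0],1],[[0,0,0],[0,0,0],1],[[0,0,0],[0,0,0],1],[[0,0,0],[0,0,0],1],[[0,0,0],[0,0,0],1],[[0,0,0],[0,0,0],1]]'
python3 ang.py
```

```text
tcp [ 0.5527 -0.1085  0.0376] F [-2.  -0.   6.7] gap 0.0331
shift [-0.001 -0.     0.002] turn z -0.001 tilt [ 0.001 -0.001 -1.   ]
board angle ~ 0.114 h at x=.62 0.0615
clock: 4.67
tool_pos: [0.5379, -0.1098, 0.0376]
ee_rot: [0.001, -0.041, 0.999, -0.0]
wrist_force: [0.0, -0.3, 6.6]
finger_gap: 0.0332
gripper_force: 61.2
tcp [ 0.5379 -0.1098  0.0376] F [ 0.  -0.3  6.6] gap 0.0332
shift [-0.06   0.     0.003] turn z -0.001 tilt [ 0.001 -0.001 -1.   ]
board angle ~ 0.088 h at x=.62 0.0567
```

```bash
python3 -m crank '[[[0,0,0],[0,0,0],1],[[0,0,0],[0,0,0],1],[[0.034,0,0],[0,0,0],1],[[0.034,0,0],[0,0,0],1],[[0,0,0],[0,0,0],1],[[0,0,0],[0,0,0],1],[[0,0,0],[0,0,0],1],[[0,0,0],[0,0,0],1]]'
python3 -m crank '[[[0,0,0],[0,0,0],1],[[0,0,0],[0,0,0],1],[[0.03,0,0],[0,0,0],1],[[0.03,0,0],[0,0,0],1],[[0,0,0],[0,0,0],1],[[0,0,0],[0,0,0],1],[[0,0,0],[0,0,0],1],[[0,0,0],[0,0,0],1]]'
python3 -m crank '[[[0,0,0],[0,0,0],1],[[0,0,0],[0,0,0],1],[[0,0,0],[0,0,0],1]]'
python3 ang.py
```

```text
clock: 5.38
tool_pos: [0.5206, -0.1112, 0.0376]
ee_rot: [0.0, -0.041, 0.999, -0.0]
wrist_force: [-0.8, -0.9, 8.7]
finger_gap: 0.033
gripper_force: 61.4
clock: 6.05
tool_pos: [0.5056, -0.1125, 0.0375]
ee_rot: [0.0, -0.041, 0.999, -0.0]
wrist_force: [-0.4, 0.0, 9.0]
finger_gap: 0.0332
gripper_force: 61.4
clock: 6.3
tool_pos: [0.5056, -0.1125, 0.0375]
ee_rot: [0.0, -0.041, 0.999, -0.0]
wrist_force: [-1.5, -1.0, 8.9]
finger_gap: 0.0329
gripper_force: 61.4
tcp [ 0.5056 -0.1125  0.0375] F [-1.5 -1.   8.9] gap 0.0329
shift [-0.19   0.     0.002] turn z -0.001 tilt [ 0.001 -0.001 -1.   ]
board angle ~ 0.028 h at x=.62 0.046
```

```bash
python3 -m crank '[[[0,0,0],[0,0,0],1],[[0.02,0,0],[0,0,0],1],[[0.02,0,0],[0,0,0],1],[[0,0,0],[0,0,0],1],[[0,0,0],[0,0,0],1],[[0,0,0],[0,0,0],1],[[0,0,0],[0,0,0],1],[[0,0,0],[0,0,0],1]]'
python3 -m crank '[[[0,0,0],[0,0,0],1],[[0.02,0,0],[0,0,0],1],[[0.02,0,0],[0,0,0],1],[[0,0,0],[0,0,0],1],[[0,0,0],[0,0,0],1],[[0,0,0],[0,0,0],1],[[0,0,0],[0,0,0],1],[[0,0,0],[0,0,0],1]]'
python3 ang.py
python3 -m crank '[[[0,0,0],[0,0,0],1],[[0.03,0,0],[0,0,0],1],[[0.03,0,0],[0,0,0],1],[[0,0,0],[0,0,0],1],[[0,0,0],[0,0,0],1],[[0,0,0],[0,0,0],1],[[0,0,0],[0,0,0],1],[[0,0,0],[0,0,0],1]]'
python3 ang.py
```

```text
clock: 7.02
tool_pos: [0.4959, -0.1133, 0.0375]
ee_rot: [0.001, -0.041, 0.999, -0.0]
wrist_force: [0.8, -1.5, 7.8]
finger_gap: 0.0336
gripper_force: 61.3
clock: 7.68
tool_pos: [0.4853, -0.1139, 0.0372]
ee_rot: [-0.0, -0.041, 0.999, -0.0]
wrist_force: [-0.2, -0.2, 8.2]
finger_gap: 0.0332
gripper_force: 61.3
tcp [ 0.4853 -0.1139  0.0372] F [-0.2 -0.2  8.2] gap 0.0332
shift [-0.272 -0.001  0.001] turn z -0.001 tilt [-0. -0. -1.]
board angle ~ -0.004 h at x=.62 0.0403
clock: 8.4
tool_pos: [0.4693, -0.115, 0.037]
ee_rot: [-0.001, -0.041, 0.999, 0.0]
wrist_force: [-4.5, -0.7, 10.4]
finger_gap: 0.0334
gripper_force: 61.4
tcp [ 0.4693 -0.115   0.037 ] F [-4.5 -0.7 10.4] gap 0.0334
shift [-0.336 -0.002 -0.001] turn z -0.001 tilt [-0.002  0.    -1.   ]
board angle ~ -0.004 h at x=.62 0.04
```

The wedge is clear and the board is down. Lifting it and carrying it to the place beside the spare.

```bash
python3 -m crank '[[[0.02,0,-0.02],[0,0,0],1],[[0.02,0,-0.04],[0,0,0],1],[[0.02,0,-0.08],[0,0,0],1],[[0,0,-0.1],[0,0,0],1],[[0,0,-0.1],[0,0,0],1],[[0,0,-0.06],[0,0,0],1],[[0,0,0],[0,0,0],1],[[0,0,0],[0,0,0],1]]' 80
python3 - <<'E'
from h import *
from workcell import sensors
s=sensors.observe(); goto(s,(.43,.279,.14),8)
E
```

```text
clock: 9.12
tool_pos: [0.4549, -0.1161, 0.1371]
ee_rot: [-0.0, -0.041, 0.999, 0.0]
wrist_force: [0.2, 0.5, -2.1]
finger_gap: 0.0329
gripper_force: 80.3
shift [-0.032  1.583 -0.012] turn z -0.072 tilt [-0.  0. -1.]
```

```bash
python3 -m crank '[[[0,0.07,0],[0,0,0],1],[[-0.004,0.13,0],[0,0,0],1],[[-0.004,0.13,0],[0,0,0],1],[[-0.004,0.13,0],[0,0,0],1],[[-0.004,0.13,0],[0,0,0],1],[[-0.004,0.13,0],[0,0,0],1],[[-0.004,0.13,0],[0,0,0],1],[[-0.004,0.13,0],[0,0,0],1]]'
python3 -m crank '[[[-0.004,0.13,0],[0,0,0],1],[[0,0.13,0],[0,0,0],1],[[0,0.13,0],[0,0,0],1],[[0,0.13,0],[0,0,0],1],[[0,0.08,0],[0,0,-0.036],1],[[0,0,0],[0,0,-0.036],1],[[0,0,0],[0,0,0],1],[[0,0,0],[0,0,0],1]]'
python3 - <<'E'
from h import *
from workcell import sensors,imaging
s=sensors.observe(); goto(s,(.43,.279,.14),8)
for n in("wrist","side","top"):
    f=imaging.grab_frame(n);np.savez(n+"3.npz",**f)
    if n!="top": cv2.imwrite(f"pics/{n}3.png",f["color"][:,:,::-1])
    hsv=cv2.cvtColor(f["color"],cv2.COLOR_RGB2HSV)
    h,s,v=[hsv[...,i].astype(int) for i in range(3)]
    pale=(h>12)&(h<30)&(s<150)&(s>40)&(v>110)
    for k,c in comps(f,pale,150):
        P,_=pts(f,k)
        if len(P)<100: continue
        m=np.median(P,0)
        if abs(m[1]-.33)<.12 and abs(m[0]-.46)<.12: print(n,np.round(c),len(P),rect(P),"yaw",round(axes(P)[0],1),"z",np.round(np.percentile(P[:,2],[2,50,98]),3))
E
```

```text
clock: 9.78
tool_pos: [0.4404, 0.1297, 0.1351]
ee_rot: [-0.002, -0.041, 0.999, -0.0]
wrist_force: [-0.7, -0.3, -0.0]
finger_gap: 0.033
gripper_force: 80.3
clock: 10.45
tool_pos: [0.4298, 0.2775, 0.1353]
ee_rot: [-0.002, -0.07, 0.998, -0.001]
wrist_force: [0.0, -1.0, -1.5]
finger_gap: 0.0329
gripper_force: 80.3
shift [-0.002  0.006 -0.019] turn z -0.0 tilt [-0.003 -0.002 -1.   ]
wrist [400. 244.] 7507 (array([454., 382.]), array([146.,  88.]), 31.2) yaw 9.5 z [0.002 0.03  0.037]
wrist [280. 310.] 12150 (array([511., 294.]), array([205.,  80.]), 4.7) yaw 9.0 z [0.123 0.151 0.152]
side [340.  98.] 335 (array([454., 295.]), array([ 35., 103.]), 22.5) yaw -67.4 z [0.435 0.458 0.469]
side [321. 215.] 631 (array([476., 171.]), array([293., 121.]), 80.3) yaw 75.8 z [-0.003  0.132  0.152]
side [335. 270.] 843 (array([460., 360.]), array([161.,  77.]), 11.1) yaw 10.0 z [-0.002  0.018  0.036]
top [158. 205.] 1399 (array([454., 372.]), array([328., 129.]), 77.9) yaw -79.0 z [0.45  0.47  0.481]
```

View pics/wrist3.png

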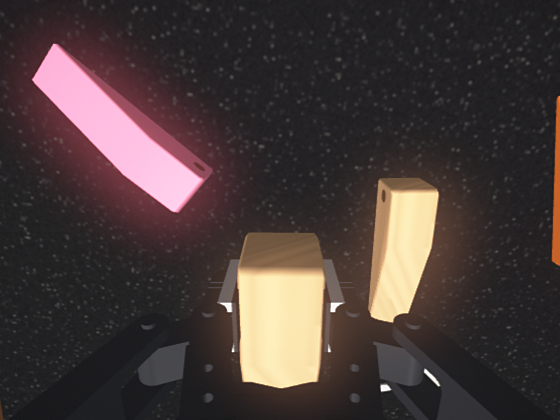

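View pics/side3.png

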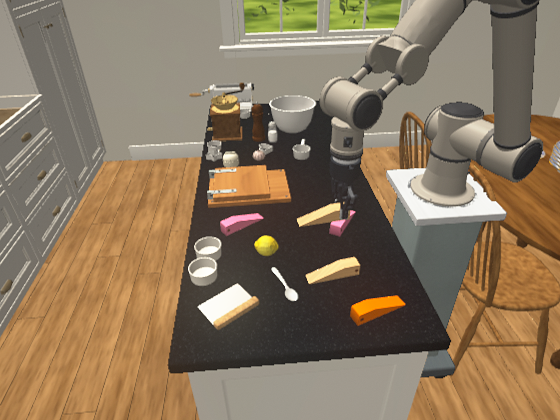

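The wrist and side views show the wedge held level and parallel to the spare (block at about (410,190) in the wrist view), and the board is closed. The pink one, with its corner at (210,175), is clear. Descending.

```bash
python3 -m crank '[[[0,0.006,0.05],[0,0,0],1],[[0,0,0.1],[0,0,0],1],[[0,0,0.1],[0,0,0],1],[[0,0,0.1],[0,0,0],1],[[0,0,0.06],[0,0,0],1],[[0,0,0],[0,0,0],1],[[0,0,0],[0,0,0],1],[[0,0,0],[0,0,0],1]]'
python3 - <<'E'
from h import *
from workcell import sensors
s=sensors.observe(); goto(s,(.43,.279,.0198),8)
E
```

```text
clock: 11.27
tool_pos: [0.4316, 0.2795, 0.0353]
ee_rot: [0.001, -0.069, 0.998, 0.0]
wrist_force: [-0.9, -0.3, -0.4]
finger_gap: 0.0328
gripper_force: 80.3
shift [ 0.007 -0.001  0.062] turn z -0.001 tilt [ 0.001  0.001 -1.   ]
```

```bash
python3 -m crank '[[[0,0,0.03],[0,0,0],1],[[0,0,0.02],[0,0,0],1],[[0,0,0.01],[0,0,0],1],[[0,0,0.003],[0,0,0],1],[[0,0,0],[0,0,0],1],[[0,0,0],[0,0,0],1],[[0,0,0],[0,0,0],1]]'
```

```text
clock: 11.85
tool_pos: [0.4308, 0.2795, 0.0196]
ee_rot: [0.0, -0.07, 0.998, 0.0]
wrist_force: [-3.2, -1.8, 10.1]
finger_gap: 0.0329
gripper_force: 81.9
```

```bash
python3 -m crank '[[[0,0,-0.002],[0,0,0],0.1],[[0,0,0],[0,0,0],-0.1],[[0,0,0],[0,0,0],-0.25],[[0,0,0],[0,0,0],-0.25],[[0,0,0],[0,0,0],-0.25],[[0,0,0],[0,0,0],-0.25]]'
python3 -m crank '[[[0,0,-0.03],[0,0,0],-0.25],[[0,0,-0.08],[0,0,0],-0.25],[[0,0,-0.12],[0,0,0],-0.25],[[0,0,-0.12],[0,0,0],-0.25],[[0,0,-0.12],[0,0,0],-0.25],[[0,0,-0.1],[0,0,0],-0.25],[[0,0,0],[0,0,0],-0.25],[[0,0,0],[0,0,0],-0.25]]'
python3 ang.py; python3 - <<'E'
from h import *
from workcell import imaging
for n in("wrist","side"):
    f=imaging.grab_frame(n)
    if n=="wrist": cv2.imwrite("pics/w4.png",f["color"][:,:,::-1])
    hsv=cv2.cvtColor(f["color"],cv2.COLOR_RGB2HSV); h,s,v=[hsv[...,i].astype(int) for i in range(3)]
    for k,c in comps(f,(h>12)&(h<30)&(s<150)&(s>40)&(v>110),150):
        P,_=pts(f,k); P=P[(P[:,2]>.005)&(P[:,2]<.06)]
        if len(P)>100 and abs(np.median(P[:,1])-.33)<.12: print(n,np.round(c),len(P),rect(P),"yaw",round(axes(P)[0],1),"z",np.round(np.percentile(P[:,2],[2,50,98]),3))
E
```

```text
clock: 12.35
tool_pos: [0.4308, 0.2795, 0.0189]
ee_rot: [-0.0, -0.07, 0.998, 0.0]
wrist_force: [-0.2, 0.2, 0.4]
finger_gap: 0.053
gripper_force: 0.0
clock: 13.02
tool_pos: [0.4314, 0.2798, 0.1634]
ee_rot: [0.002, -0.07, 0.998, 0.001]
wrist_force: [0.4, 0.5, 0.1]
finger_gap: 0.0533
gripper_force: 0.0
tcp [0.4314 0.2798 0.1634] F [0.4 0.5 0.1] gap 0.0533
shift [-0.263 -1.606  0.505] turn z 0.071 tilt [ 0.004  0.002 -1.   ]
board angle ~ -0.005 h at x=.62 0.0401
wrist [389. 227.] 5580 (array([464., 380.]), array([135.,  35.]), 8.9) yaw 12.0 z [0.007 0.032 0.037]
wrist [280. 236.] 5257 (array([479., 287.]), array([137.,  34.]), 7.1) yaw 7.1 z [0.006 0.033 0.037]
side [323. 248.] 600 (array([477., 287.]), array([132.,  38.]), 6.9) yaw 3.7 z [0.006 0.021 0.036]
side [335. 270.] 693 (array([464., 380.]), array([135.,  38.]), 9.3) yaw 5.4 z [0.006 0.022 0.036]
```

View pics/w4.png

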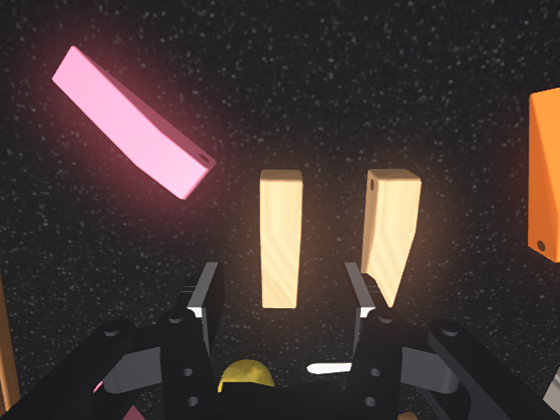

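Both wedges lie flat and parallel, at (280,240) and (392,230) in the wrist view. Their centres are about 94 mm apart, the spare has not moved and the board is closed.

```bash
python3 -c "
from workcell import bot
print(bot.finish_job())"
```

```text
the job is handed in; nothing more can be done
None
```

I handed the job in at about 13 s: the wedge came out in six tugs of 10–17 mm, the board is down, and the wedge lies flat about 94 mm from the spare, which measures where it started; the verdict wasn't shown to me.

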